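Show a spatula blade to the inspection camera

ROBOT

A 6-joint arm with a two-finger parallel gripper is mounted at the origin on a cart in front of the work surface, level with it; the furniture and walls round the work are solid. World frame = base frame: x ahead of the robot, y to its left, z up, the work surface at z = 0. Lengths are in mm, angles in degrees, forces in N, time in s.
With the tool pointing down it reaches from about 300 to 850 mm from the base axis. Payload 5.4 kg.
Tool frame: the origin (TCP) lies between the finger pads, 19 mm behind the fingertips; this is the grasp point; z points along the fingers, y is the line along which they close (so a half turn about z gives the same grasp; the last joint's range is limited). The gripper opens to 85 mm and grips with 20 to 120 N. Pads are 22 mm wide; open, the fingers measure 114 mm over their backs; the gripper's body (76 mm by 85 mm) begins 54 mm behind the grasp point. The pads swing forward as they close: fully open they stand 13 mm farther back than shut.
Start: joints at [-86.809, 9.076, 91.501, -0, 79.423, -12.038], TCP at [151.018, -554.797, 249.999] pointing down, gripper open.
Joint ranges: [-166.64, 166.64], [-54.1, 131.32], [10.49, 154.53], [-73.88, 253.88], [9.74, 151.15], [-171.62, 171.62]. Speed limits (degrees/s): [147.25, 147.25, 180, 180, 180, 180].

INTERFACE

Orientations are given as a 3x3 rotation matrix whose columns are the frame's x, y, z axes.
In Python, from cell import robot, claw, vision, job_done, status gives the robot as it stands. Calls block until the motion is done:
- robot.move_pose(position, orientation): joint-space move of the TCP to a pose.
- robot.move_linear(position, orientation=None, vel=150, f_stop=None): straight line of the TCP; orientation=None keeps the orientation; vel is the mean speed in mm/s. With f_stop (N) it stops when the force on the tool has changed by that much, and returns True; else False.
- robot.goto_joints(angles): joint-space move.
- claw.move_gripper(opening, strength=None): finger opening in mm; strength is the grip in N (None keeps the last); returns when the fingers have stopped.
- robot.dwell(seconds).
- robot.inverse_kinematics(position, orientation): joint angles nearest the present ones, or None.
- vision.capture(name): name is "scene" or "top" or "wrist"; returns the picture (420x560x3 uint8, red, green, blue); there is no depth.
- vision.get_calibration(name): a dict with "mtx" (3x3 intrinsics, pixels), "T" (4x4, takes a point from camera to world coordinates). Camera axes: x right, y up, looking along -z (the intrinsics and any distortion apply to the point x, -y, -z); pixel columns grow to the right and rows downward; lengths in mm; the calibration is good to about 2 mm. A picture is of the moment at which its call begins: read the wrist's pose just before it. get_calibration takes no time and is no camera call; for the wrist camera it gives the pose at the moment of the call.
A pose or a line that the arm cannot do raises robot.MotionError and nothing moves.
- job_done(): hands the job in; it is judged then, once.
Readings, each from a call of its own:
- status.current_t(): time.
- status.current_qpos(): joint angles.
- status.current_joint_vel(): joint speeds.
- status.current_joint_efforts(): joint torques, N m.
- status.current_tool_pos(): TCP position.
- status.current_orientation(): TCP orientation.
- status.current_ft_force(): force on the tool from outside, world axes, zero at the start.
- status.current_ft_torque(): the same for the moment, N m.
- status.current_width(): finger opening in mm.
- status.current_grasp_force(): force on a finger pad.
Only numpy, scipy, OpenCV 4.12 (cv2) and the standard library are available. Lean on these libraries where they do the work, as an engineer would, in place of code of your own. Each camera call takes 0.05 s, during which the arm holds its last target. There are 200 camera calls.

TASK

Take the steel spatula by its handle, draw it up out of the blue tool block and present its blade to the inspection camera: hold it upright with the blade at the bottom, blade centred over the white ring on the camera's base and at the height of the lens (6 cm in front of the glass), with the flat of the blade squarely facing the lens. Finish while still holding it there, motionless in the air; leave the two markers in the block, do not touch the camera with anything, and leave everything else on the bench where it is.

Things in the scene. Friction and masses are not known exactly. Their poses are not given: they have to be found in the camera images.
- spatula: Loose steel spatula, 210 mm, 30 g, upright in a socket (which varies), blade down, leaning up to 0.06 rad. Long axis y, +y to the blade tip (down). Handle: bar 8 x 8 mm, y -105 (top, 220 mm over bench) to +65, x -4..4, z 0..8 (origin at mid length on a side face; centre line at z = 4). Blade: y 65..105, 12 wide along x, 2 thick (z 2..4); z is the normal of its flat.
- blade_centre (a point): Centre of the spatula's blade (spatula frame x 0, y +85 mm, z +3 mm), 20 mm from the blade tip
- blade_tip (a point): Tip of the spatula's blade (spatula frame x 0, y +105 mm, z +3 mm)
- tool_block: Blue block on an aluminium foot, fixed, 62 x 136 mm, 90 high; origin at centre of underside, z up. Three equal sockets along its y axis at y = -40, 0, +40 mm (x = 0), 14 mm (x) by 10 mm (y), 80 deep, floors 10 mm above the bench; they hold the spatula and two markers in any order. The flat of the standing spatula's blade faces along the block's y.
- inspection_camera: Small white camera, black lens, steel post, fixed; grey base plate 165 x 76 x 6 mm, 142 mm high in all. Origin on the bench under the white ring (26 mm across, dot in centre) on the base plate. x points from ring to camera, z up; lens looks along -x. Plate x -30..+135 mm; camera body and lens x +60..+133, 42 wide.
- lens (a point): Centre of the front glass of the lens: 60 mm along the camera's x axis from the ring, 120 mm above the bench
- view_point (a point): The viewing point, where the centre of the blade belongs: straight above the ring's centre, 120 mm above the bench, 60 mm in front of the lens
- marker_blue: White marker pen with a blue cap, 12 mm thick, 128 mm long, standing in a socket of the block, its top about 138 mm above the bench; long axis = its y axis, origin at mid length on one side; stays in the block
- marker_black: White marker pen with a black cap, same size, standing in another socket, its top about 138 mm above the bench; stays in the block
- bench_timer: Small white bench timer 62 x 66 x 18 mm, origin at the centre of its underside; bystander
- film_roll: Short roll of white film on end, 52 mm across, 50 mm high, origin at the centre of its underside; bystander
- label_tape: Flat roll of yellow tape, 72 mm across, 18 mm high, origin at the centre of its underside; bystander
- beaker: Empty glass beaker, 73 mm across, 95 mm high, origin at the centre of its underside; bystander

How it is judged:
By the outcome, as a careful person would: the job done as asked, in the order asked, and still so for the second after the job is handed in, while the arm keeps its last pose, push and grip.
It also fails if it takes over 48 s, if anything falls off the work surface, if the arm or the gripper's body presses on something with over 40 N, if the wrist force passes 120 N, or if a joint passes its speed limit or range.

## Working session

There is one attempt and no reset: what is moved stays moved. The work goes in short steps, each a Python script; the robot and the scene stay as the last script left them, time stands still between calls to the robot, and variables do not carry over. Pictures are saved under pics/ and viewed, at most 10 in all, crops included, and the job is handed in when it is done.

```bash
ls; mkdir -p pics; python3 - <<'E'
from cell import robot, claw, vision, job_done, status
import cv2,numpy as np
for n in ("scene","top"):
    cv2.imwrite(f"pics/{n}0.png",vision.capture(n)[:,:,::-1]); c=vision.get_calibration(n); print(n,c.keys(),np.round(c["mtx"],1).tolist(),np.round(c["T"],3).tolist(),{k:v for k,v in c.items() if k not in("mtx","T")})
print(status.current_t(), status.current_width(), status.current_orientation())
E
```

```text
pics
scene dict_keys(['mtx', 'T']) [[399.5, 0.0, 283.2], [0.0, 399.5, 209.2], [0.0, 0.0, 1.0]] [[-0.851, 0.285, -0.441, -61.27], [-0.525, -0.439, 0.729, 927.75], [0.015, 0.852, 0.523, 763.825], [0.0, 0.0, 0.0, 1.0]] {}
top dict_keys(['mtx', 'T']) [[516.5, 0.0, 278.7], [0.0, 516.5, 209.8], [0.0, 0.0, 1.0]] [[-0.013, 0.997, -0.07, 353.334], [-1.0, -0.013, 0.002, 3.772], [0.001, 0.07, 0.998, 1682.545], [0.0, 0.0, 0.0, 1.0]] {}
0.1 85.28374927775089 [[ 9.64882049e-01  2.62683505e-01 -8.12765337e-05]
 [ 2.62683257e-01 -9.64880611e-01  1.70696117e-03]
 [ 3.69968393e-04 -1.66836618e-03 -9.99998540e-01]]
```

View pics/scene0.png

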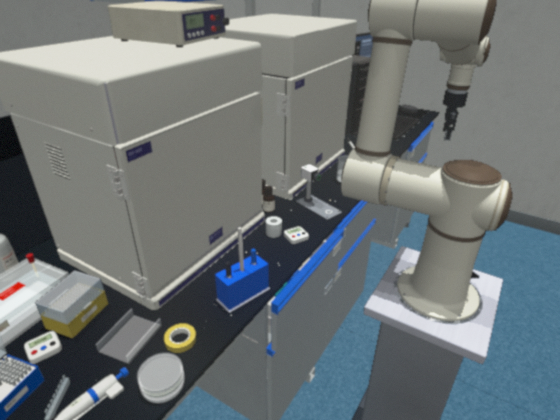

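View pics/top0.png

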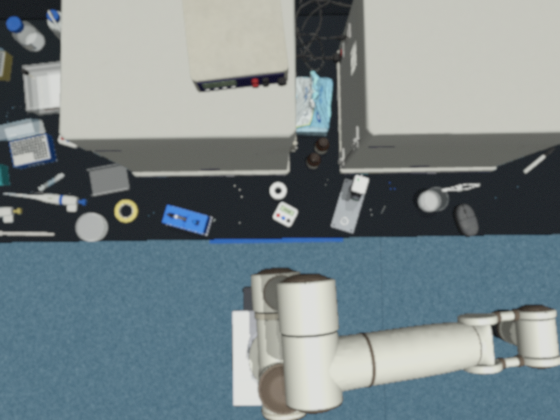

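The scene view shows the block at about (242,280) with the spatula handle rising to (240,228), and the camera at (318,195) on its plate. In the top view the block is at (187,220), the camera plate at (350,203) and the ring near (345,220). Next I locate them roughly and take wrist views.

```bash
cat > h.py <<'E'
from cell import robot, claw, vision, job_done, status
import cv2, numpy as np
def ray(c,u,v):
    K,T=c["mtx"],c["T"]; d=np.array([(u-K[0,2])/K[0,0],-(v-K[1,2])/K[1,1],-1.]); return T[:3,3],T[:3,:3]@d
def onz(c,u,v,z):
    o,d=ray(c,u,v); return o+d*(z-o[2])/d[2]
def proj(c,p):
    K,T=c["mtx"],c["T"]; q=T[:3,:3].T@(np.asarray(p,float)-T[:3,3]); return np.array([K[0,2]-K[0,0]*q[0]/q[2],K[1,2]+K[1,1]*q[1]/q[2]])
def twoview(a,b):
    (o1,d1),(o2,d2)=ray(*a),ray(*b); s=np.linalg.lstsq(np.c_[d1,-d2],o2-o1,rcond=None)[0]; p,q=o1+s[0]*d1,o2+s[1]*d2; return (p+q)/2,np.linalg.norm(p-q)
def down(yaw,tilt=np.eye(3)):
    "tool down; yaw (deg) = direction of tool y in world"
    a=np.radians(yaw); y=np.array([np.cos(a),np.sin(a),0]); z=np.array([0,0,-1.]); return np.c_[np.cross(y,z),y,z]
def big(img,name,x0,y0,x1,y1,s):
    cv2.imwrite(name,cv2.resize(img[y0:y1,x0:x1,::-1],None,fx=s,fy=s,interpolation=cv2.INTER_CUBIC))
E
python3 - <<'E'
from h import *
c=vision.get_calibration("top"); im=cv2.imread("pics/top0.png")
for n,u,v,z in [("block",187,220,90),("ring",345,220,6),("edge",250,240,0),("cabL",200,172,0),("cabR",400,170,0),("film",278,190,50),("tape",125,210,18)]: print(n,onz(c,u,v,z).round())
hsv=cv2.cvtColor(im,cv2.COLOR_BGR2HSV); m=cv2.inRange(hsv,(100,150,120),(130,255,255)); m[:, :150]=0;m[:,216:]=0;m[236:]=0;m[:200]=0
p=np.argwhere(m)[:,::-1].astype(np.float32); print(cv2.minAreaRect(p))
B=onz(c,187,220,90); w=vision.get_calibration("wrist"); print(w["mtx"].round(1).tolist(),(np.linalg.inv(np.r_[np.c_[status.current_orientation(),status.current_tool_pos()],[[0,0,0,1]]])@w["T"]).round(3).tolist())
E
```

```text
block [438. 284.  90.]
ring [ 436. -214.    6.]
edge [375.  95.   0.]
cabL [600. 258.   0.]
cabR [ 598. -399.    0.]
film [532.   2.  50.]
tape [476. 497.  18.]
((184.603759765625, 218.88681030273438), (43.95537567138672, 19.779918670654297), 15.945395469665527)
[[372.1, 0.0, 280.4], [0.0, 372.1, 205.7], [0.0, 0.0, 1.0]] [[0.001, 0.949, 0.317, 80.426], [1.0, -0.001, 0.0, -0.187], [0.0, 0.317, -0.949, -123.955], [0.0, 0.0, 0.0, 1.0]]
```

```bash
python3 - <<'E'
from h import *
robot.move_pose([400,-200,330],down(70))
w=vision.get_calibration("wrist"); np.savez("w1.npz",**w); im=vision.capture("wrist"); cv2.imwrite("pics/w1.png",im[:,:,::-1])
robot.move_pose([410,270,420],down(74))
w=vision.get_calibration("wrist"); np.savez("w2.npz",**w); im=vision.capture("wrist"); cv2.imwrite("pics/w2.png",im[:,:,::-1])
print(status.current_t(),status.current_qpos())
E
```

```text
3.5583 [ 1.91261139e+01 -6.63283441e+00  8.86079565e+01 -1.65844955e-02
  9.80586360e+01 -5.47817141e+01]
```

View pics/w1.png

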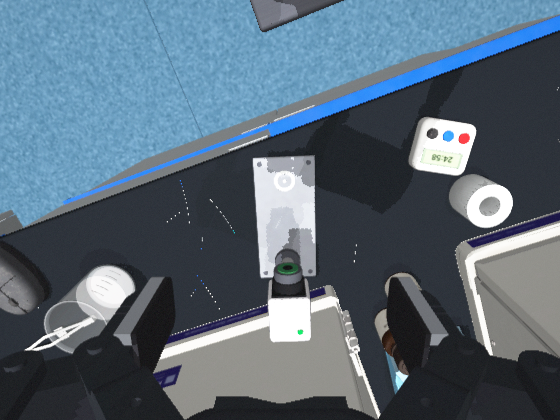

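View pics/w2.png

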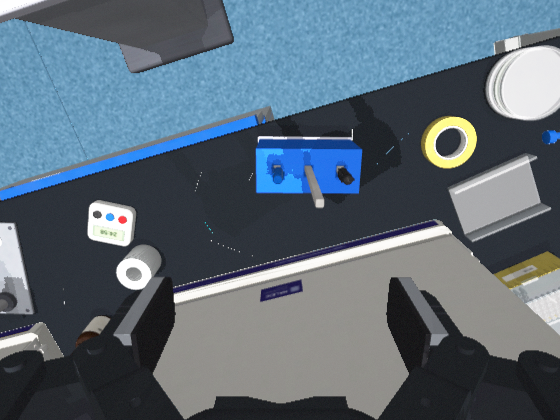

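Wrist view 1 shows the ring at (284,181), the plate with corners near (254,158) and (315,277), and the lens at (288,268). Wrist view 2 shows the block top face from (257,148) to (360,192), the spatula in the middle socket at about (308,172) with its handle top at (320,202), and the markers at (277,172) and (345,175).

```bash
cat > m.py <<'E'
from h import *
def rect(c,m,z):
    "min-area rectangle on plane z of the largest blob of mask"
    k=max(cv2.findContours(m,cv2.RETR_EXTERNAL,cv2.CHAIN_APPROX_NONE)[0],key=cv2.contourArea)
    P=np.array([onz(c,u,v,z)[:2] for u,v in k[:,0]],np.float32); r=cv2.minAreaRect(P); b=cv2.boxPoints(r)
    e=[b[1]-b[0],b[2]-b[1]]; L=max(e,key=np.linalg.norm); return np.array(r[0]),sorted(r[1]),np.degrees(np.arctan2(L[1],L[0]))
E
python3 - <<'E'
from m import *
w1=dict(np.load("w1.npz")); a=cv2.imread("pics/w1.png"); w2=dict(np.load("w2.npz")); b=cv2.imread("pics/w2.png")
g=cv2.cvtColor(a,cv2.COLOR_BGR2GRAY)
m=np.zeros_like(g); m[150:285,245:325]=(g[150:285,245:325]>90)*255
m[240:,265:312]=0
m=cv2.morphologyEx(m,cv2.MORPH_CLOSE,np.ones((5,5)))
print("plate part",rect(w1,m,6))
k=(g[165:197,268:300]>225); p=np.argwhere(k)[:,::-1]+[268,165]; print("ring px",p.mean(0),p.min(0),p.max(0),len(p)); print("ring",onz(w1,*((p.min(0)+p.max(0))/2),6),onz(w1,*p.mean(0),6))
for n,u,v,z in [("lens",288,268,120),("plate c1",254,158,6),("c2",314,156,6),("c3",316,275,6),("c4",260,277,6)]: print(n,onz(w1,u,v,z).round(1))
h=cv2.cvtColor(b,cv2.COLOR_BGR2HSV); m=cv2.inRange(h,(100,140,150),(125,255,255)); m[:135]=0;m[205:]=0;m[:,:245]=0;m[:,375:]=0
for v in (140,145,150,155,160,185,190,195): print(v,b[v,290],b[v,340])
m[:149]=0; print("block",rect(w2,m,90))
print("sp top",onz(w2,320,202,220),"tcpmark",proj(w2,status.current_tool_pos()))
big(b[:,:,::-1],"pics/c2.png",240,120,380,220,5); big(a[:,:,::-1],"pics/c1.png",240,145,330,290,4)
E
```

```text
plate part (array([ 482.62683105, -223.92625427]), [75.77399444580078, 165.54527282714844], np.float32(-17.592695))
ring px [283.20496084 184.32114883] [268 167] [299 196] 766
ring [ 434.01680905 -209.07192261    6.        ] [ 437.29664007 -210.64745866    6.        ]
lens [ 491.2 -225.9  120. ]
plate c1 [ 394.  -232.8    6. ]
c2 [ 416.7 -163.4    6. ]
c3 [ 571.7 -212.1    6. ]
c4 [ 548.6 -284.3    6. ]
140 [136  62  19] [139  71  32]
145 [134  61  17] [134  60  14]
150 [238 118  41] [236 116  36]
155 [237 116  35] [237 119  41]
160 [237 117  37] [235 114  38]
185 [255 162  46] [235 114  36]
190 [255 163  52] [235 113  35]
195 [55 50 43] [41 35 34]
block (array([442.03622437, 295.46020508]), [56.125030517578125, 130.033935546875], np.float32(73.54526))
sp top [441.35519312 297.71088462 220.        ] tcpmark [280.6810051  306.42383502]
```

View pics/c2.png

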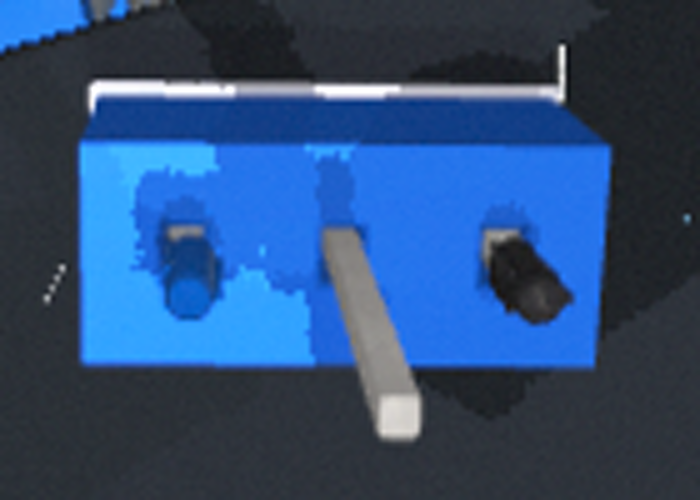

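View pics/c1.png

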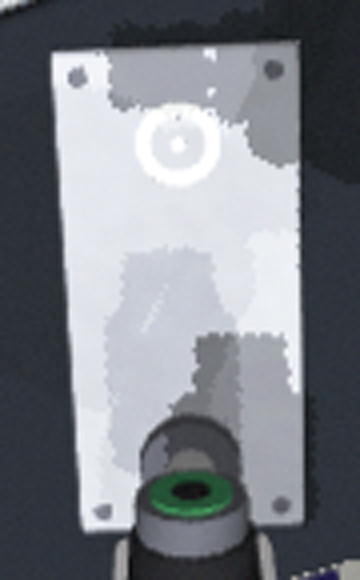

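The plate fits 165.5 x 75.8 mm, which matches its given size, with yaw about -17.6°. The spatula's top face is at full-image pixel (319.6,203). I move over it for a close view.

```bash
python3 - <<'E'
from m import *
w1=dict(np.load("w1.npz")); print("ring dot",onz(w1,284.3,181.1,6)); t=vision.get_calibration("top")
robot.move_linear([445,298,275],down(73.5))
for i,dx in enumerate((0,-25)):
    if dx: robot.move_linear(status.current_tool_pos()+status.current_orientation()[:,0]*30)
    w=vision.get_calibration("wrist"); np.savez(f"w{3+i}.npz",**w); im=vision.capture("wrist"); cv2.imwrite(f"pics/w{3+i}.png",im[:,:,::-1]); print(proj(w,[441.5,297.7,220]),proj(w,[442,295.5,90]))
a=cv2.imread("pics/w3.png"); b=cv2.imread("pics/w4.png")
cv2.imwrite("pics/c34.png",np.hstack([cv2.resize(x[100:380,180:380],None,fx=2,fy=2) for x in (a,b)]))
E
```

```text
ring dot [ 433.87511921 -207.96521908    6.        ]
[277.70497138 238.97790573] [276.25077742 179.25949541]
[277.26169076 288.38972958] [276.06139171 212.02758104]
```

View pics/c34.png

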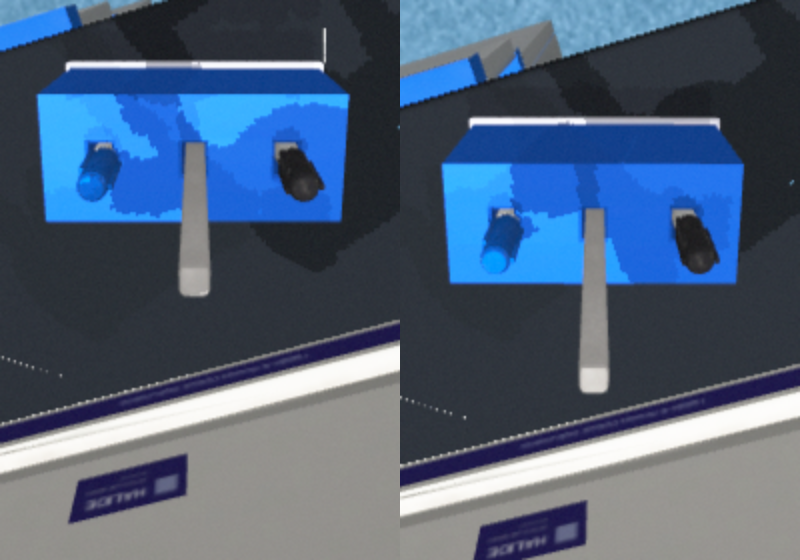

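Left crop: the top face centre is at full-image (277,241), its camera-side edge is at row 233.5, and the handle face meets the block top at (277.5,171). Right crop: the top face centre is at (277,289.5).

```bash
python3 - <<'E'
from m import *
w3=dict(np.load("w3.npz")); w4=dict(np.load("w4.npz")); R=down(73.5)
t3=onz(w3,277,241,220);t4=onz(w4,277,289.5,220);print(t3,t4,twoview((w3,277,241),(w4,277,289.5)))
f3=onz(w3,277,233.5,220);g3=onz(w3,277.5,171,90);f4=onz(w4,277,283.5,220);g4=onz(w4,277,204.5,90)
for f,g in((f3,g3),(f4,g4)): print("lean tool x,y mm/130:",R.T@(f-g))
p=(t3+t4)/2; p[2]=275
robot.move_linear(p,down(73.5)); p[2]=197
claw.move_gripper(40); s=robot.move_linear(p,vel=60,f_stop=8); print(s,status.current_tool_pos())
claw.move_gripper(0,60); print(status.current_width(),status.current_grasp_force(),status.current_tool_pos(),status.current_ft_force(),status.current_t())
E
```

```text
[442.50458834 297.01362292 220.        ] [442.13107776 297.36143341 220.        ] (array([443.72790481, 296.7461042 , 217.18222773]), np.float64(0.2276264521264379))
lean tool x,y mm/130: [  -3.02896323    0.52037275 -130.        ]
lean tool x,y mm/130: [  -2.85274282    0.98816008 -130.        ]
False [442.60290694 297.30871811 197.49737362]
7.6455890026056466 58.44030439853668 [442.4116329  296.91865972 197.33435592] [-1.87936714 -1.57150986  2.5839832 ] 7.8417
```

```bash
python3 - <<'E'
from m import *
p=status.current_tool_pos(); p[2]+=30; print(robot.move_linear(p,vel=60)); p[2]=365; robot.move_linear(p,vel=150)
print(status.current_width(),status.current_ft_force(),status.current_ft_torque())
ring=np.array([433.2,-208])
p=np.r_[ring,365]
robot.move_linear([442,150,365],down(35),vel=180); robot.move_linear(p,down(-17.6),vel=180)
p[2]=320; robot.move_linear(p,vel=60); robot.dwell(.4)
w=vision.get_calibration("wrist"); np.savez("w5.npz",**w); im=vision.capture("wrist"); cv2.imwrite("pics/w5.png",im[:,:,::-1])
cv2.imwrite("pics/s5.png",vision.capture("scene")[:,:,::-1])
T=status.current_tool_pos();print(T,status.current_orientation().round(4),status.current_qpos().round(1),status.current_t(),status.current_width())
for dz in(0,147.5,167.5,187.5): print(dz,proj(w,T-[0,0,dz]))
print("ring",proj(w,np.r_[ring,6]))
E
```

```text
False
7.514830239839706 [ 0.23681438  0.10493937 -0.71624849] [ 0.01758101 -0.02889277 -0.00664592]
[ 433.21036671 -208.02400803  320.0561931 ] [[ 3.024e-01  9.532e-01  1.000e-04]
 [ 9.532e-01 -3.024e-01 -1.000e-04]
 [-0.000e+00  1.000e-04 -1.000e+00]] [-40.1  -7.6 100.4   0.   87.1 -22.5] 14.075 7.535454803968685
0 [282.44228895 303.44359273]
147.5 [281.50931372 193.88952479]
167.5 [281.44933265 186.84628279]
187.5 [281.39643891 180.63526658]
ring [281.15278292 153.70143974]
```

View pics/w5.png

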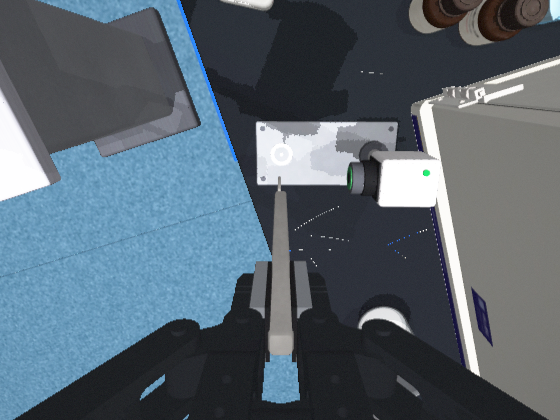

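The wrist view shows the spatula hanging edge-on between the pads. The handle ends near (281,192), the blade tip is near (279,177) and the ring is at (281,154). I zoom in.

```bash
python3 - <<'E'
from m import *
im=cv2.imread("pics/w5.png")[:,:,::-1]; big(im,"pics/c5.png",245,110,325,210,6)
E
```

```text
(no output)
```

View pics/c5.png

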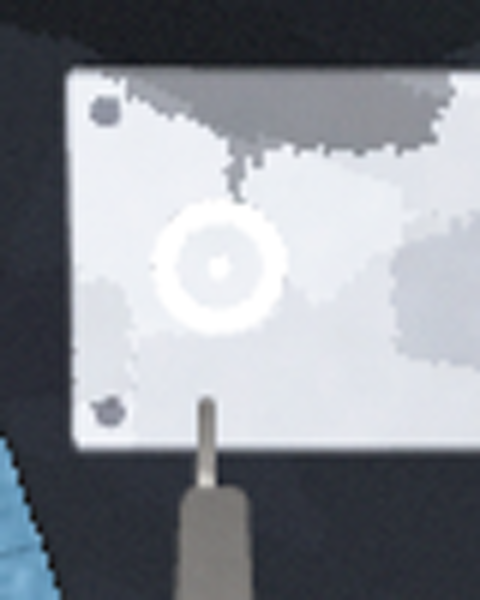

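Converting the crop: ring dot (281.5,154.3), blade tip corner (279.5,176.5), handle-end corner (280.5,191.2). I solve for the spatula's pose in the tool frame.

```bash
python3 - <<'E'
from m import *
w=dict(np.load("w5.npz")); T=np.array([433.21,-208.02,320.06]); R=down(-17.6)
f=lambda u,v,d:(R.T@(onz(w,u,v,T[2]-d)-T)).round(2)
print("tip edge",f(279.5,176.3,187.5),"handle end edge",f(280.5,191.2,147.5),"ring",f(281.5,154.33,314))
g=cv2.cvtColor(cv2.imread("pics/w5.png"),cv2.COLOR_BGR2GRAY)
print("top col",g[320:360:1,281].tolist())
for v in (200,215,230,245,255):
    r=g[v,262:302].astype(int); d=np.diff(r); l=262.5+d.argmax(); rr=262.5+d.argmin(); print(v,l,rr,(l+rr)/2,r.tolist() if v in(230,) else "")
r=[g[v,270:290].tolist() for v in (180,184)]; print(r)
for d in(-22.5,22.5,60,100): print(d,proj(w,T+R@[4,0,d]))
E
```

```text
tip edge [  3.84  -1.64 187.5 ] handle end edge [  2.13  -0.77 147.5 ] ring [ -0.72   0.4  314.  ]
top col [139, 137, 138, 138, 138, 139, 139, 142, 141, 140, 141, 141, 142, 146, 149, 161, 172, 174, 171, 173, 171, 171, 170, 168, 169, 168, 168, 167, 166, 167, 167, 170, 170, 166, 164, 157, 161, 159, 156, 152]
200 274.5 286.5 280.5 
215 273.5 286.5 280.0 
230 294.5 262.5 278.5 [123, 44, 46, 48, 48, 46, 50, 49, 49, 49, 55, 101, 130, 132, 134, 136, 135, 136, 136, 135, 135, 133, 132, 132, 133, 120, 62, 46, 48, 49, 50, 49, 63, 130, 54, 48, 51, 50, 50, 49]
245 272.5 267.5 270.0 
255 268.5 288.5 278.5 
[[231, 232, 232, 232, 230, 229, 229, 225, 133, 138, 145, 230, 230, 232, 231, 232, 231, 230, 230, 229], [174, 174, 173, 175, 173, 173, 173, 171, 144, 150, 147, 177, 177, 178, 178, 179, 178, 179, 180, 178]]
-22.5 [282.807187   331.98657851]
22.5 [282.21834266 266.58037542]
60 [281.92070269 233.51985549]
100 [281.70176282 209.20099174]
```

The handle is parallel to the tool axis. Relative to the ring, the blade needs to shift +1.4 mm along tool x and +2.0 mm along tool y. I correct, descend and check again.

```bash
python3 - <<'E'
from m import *
R=down(-17.6); p=np.array([433.21,-208.02,320])+R@[1.4,2.0,0]; robot.move_linear(p,R,vel=40); p[2]=287.3; robot.move_linear(p,R,vel=40); robot.dwell(.6)
w=vision.get_calibration("wrist"); im=vision.capture("wrist")[:,:,::-1].copy(); np.savez("w6.npz",**w); cv2.imwrite("pics/w6.png",im)
T=status.current_tool_pos(); print(T,status.current_t(),status.current_width(),status.current_ft_force())
g=cv2.cvtColor(im,cv2.COLOR_BGR2GRAY)
m=np.zeros_like(g); m[95:180,250:345]=(g[95:180,250:345]>140)*255
l=cv2.HoughLinesP(cv2.Canny(g[90:200,240:420],60,150),1,np.pi/720,40,minLineLength=60,maxLineGap=15)
for a,b,c,d in ([] if l is None else l[:8,0]):
    P,Q=onz(w,a+240,b+90,6),onz(w,c+240,d+90,6); print((a+240,b+90,c+240,d+90),np.degrees(np.arctan2(*(Q-P)[1::-1])).round(2))
big(im[:,:,::-1],"pics/c6.png",245,100,345,200,6)
E
```

```text
[ 435.53271291 -207.28396171  287.2917149 ] 15.9417 7.516538559987665 [ 0.59119363 -0.08254584  0.11269847]
(np.int32(309), np.int32(126), np.int32(380), np.int32(126)) -17.53
(np.int32(242), np.int32(193), np.int32(370), np.int32(193)) -17.52
(np.int32(252), np.int32(126), np.int32(253), np.int32(191)) -108.02
(np.int32(253), np.int32(126), np.int32(314), np.int32(125)) -16.61
(np.int32(349), np.int32(159), np.int32(419), np.int32(159)) -17.53
```

View pics/c6.png

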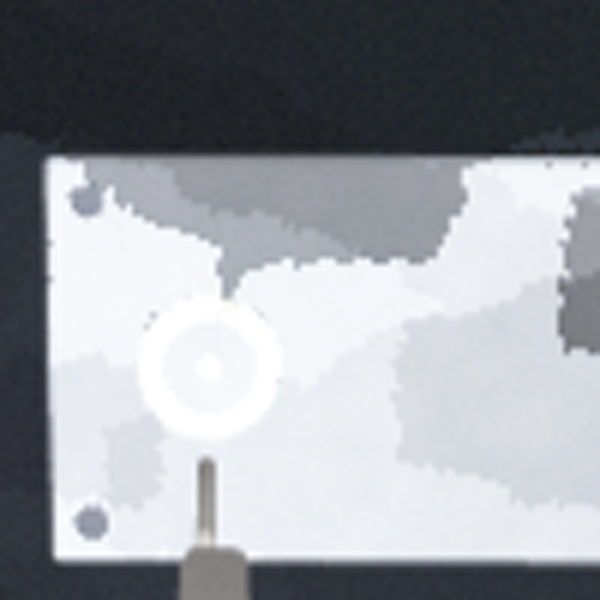

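The ring dot is at (279.8,161.0) and the blade tip corner at (279.4,176.4). The plate edges give a yaw of -17.5°, which confirms the facing.

```bash
python3 - <<'E'
from m import *
w=dict(np.load("w6.npz")); T=np.array([435.53,-207.28,287.29]); R=down(-17.55)
f=lambda u,v,d:(R.T@(onz(w,u,v,T[2]-d)-T)).round(2)
print("tip",f(279.4,176.3,187.3)-[6,0,0],"hend",f(280.4,191.3,147.3)-[4,0,0],"ring",f(279.8,161,281.3))
print(status.current_joint_vel(),status.current_tool_pos())
E
```

```text
tip [ -2.08  -1.79 187.3 ] hend [ -1.86  -0.9  147.3 ] ring [ -2.    -1.65 281.3 ]
[ 0.02673191  0.02611298 -0.05203347  0.01029184 -0.01556375 -0.10638615] [ 435.53271291 -207.28396171  287.2917149 ]
```

The blade and ring agree within 0.2 mm and the arm is still, so I hand in the job.

```bash
python3 -c "
from cell import *
robot.dwell(.5); print(status.current_width(),status.current_t()); print(job_done())"
```

```text
7.356970333970583 16.4417
the job is handed in; nothing more can be done
None
```

I handed the job in after about 16 s with the gripper still holding the spatula upright; by the wrist camera the blade is within about 0.2 mm of the ring's centre and its flat faces the lens, while the 120 mm height comes from the known grip point.

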